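# Uncap a push-and-turn reagent bottle in its raised holder

### The arm

A 7-joint arm with a two-finger parallel gripper is mounted at the origin on the work surface. World frame = base frame: x ahead of the robot, y to its left, z up, the work surface at z = 0. Lengths are in m, angles in degrees, forces in N, time in s.
With the tool pointing down it reaches from about 0.425 to 0.875 m from the base axis. Payload 4.7 kg.
Tool frame: the origin (TCP) lies on the centre line of the jaws, within the pads' length; the fingertips stand 11 mm ahead of it and the grasp point (between the pads) lies 8 mm behind it (finger_overhang is the x of the fingertips in the tool frame, in m); x points along the fingers, z is the direction in which the jaws open and shut, and the axes are right-handed (so a half turn about x gives the same grasp; the last joint's range is limited). The gripper opens to 87 mm and grips with 3 to 60 N. Pads are 19 mm wide; open, the fingers measure 117 mm over their backs; the gripper's body (75 mm by 190 mm) begins 51 mm behind the grasp point.
Start: joints at [76.496, 18.392, -4.016, 83.108, 1.295, 78.541, -3.26], TCP at [0.161, -0.63, 0.234] pointing down, gripper open.
Joint ranges: [-163.93, 163.93], [-17.29, 119.83], [-79.2, 71.16], [3.27, 140.29], [-89.18, 269.18], [5.43, 117.66], [-154.24, 154.24]. Speed limits (degrees/s): [147.25, 147.25, 180, 180, 180, 180, 180].

### API

Orientations are given as [roll, pitch, yaw] about the fixed x, y, z axes, in that order (R = Rz(yaw) Ry(pitch) Rx(roll)).
In Python, from cell import get_obs, read_camera, sign_off, cut_out, finger_overhang gives the robot as it stands.
- The arm moves only by the tool servo_tool, never from a script. Its argument "rows" is one flat list of numbers, 5 for each row, row after row: the shift along the world's x, y, z in mm, then the turn about the world's z in degrees, then the closure, from 0 (fully open) to 1 (shut). A call has 1 to 10 rows; each row is the pose to reach, as a shift and turn from the pose commanded when the call began; what a row does not reach only later rows make up. A row lasts 1/12 s, in which the tool goes at most 41.7 mm and 7.16 degrees, less where a joint would pass 70% of its speed; a pose out of reach is approached as far as the arm can. A call with a gripper value outside its range is refused whole. The fingers move at their own pace and stop on an object; "force" is the grip in N (left out, the last holds). Time passes only in rows, so rows that repeat a pose let the fingers close. It gives the time, the measured TCP pose, the force and the opening at its end, in the units of the state.
- get_obs(): the state, without advancing time (a new reading comes with each control period).
- read_camera(name): name is "scene" or "top" or "wrist"; returns a dict with "frame" (384x512x3 uint8, blue, green, red), "range_z" (384x512 float32, m along the optical axis (not along the pixel's ray), 0 where there is no reading), "intrinsics" (3x3 intrinsics, pixels), "cam_to_world" (4x4, takes a point from camera to world coordinates); the wrist camera has in their place "tool_from_camera" (4x4, takes a point from camera to tool coordinates, whose origin is the TCP and whose axes are the tool frame's). Camera axes: x right, y down, z forward; pixel columns grow to the right and rows downward; lengths in m; the calibration is good to about 2 mm. The wrist camera is an equidistant fisheye: a pixel r from the principal point sees the ray r / f radians off the axis. A picture is of the moment at which its call begins: read the wrist's pose just before it.
- sign_off(): hands the job in, once; it reports no verdict.
Trained networks look in a picture, given as the dict that the camera call returned (one of the last four; its "shot" number tells which), for a name from the list of things; names that differ only in an ending like _2 or _b are one class to them, and where a whole thing is asked for, a point or a joint stands for the part that bears it (a point fixed in the world has none). Each returns a list of dicts, best first, with "score" (0 to 1); they miss things now and then, are a little off and sometimes report something else, mostly with a low value. They report only what shows in the picture. A call takes as long as a camera call. They do not tell look-alikes from the thing itself.
- cut_out(name, picture): "pixels" (384x512 bool, what is visible of it) and "extent" ([centre column, centre row, width, height] in pixels, round what is visible of it).
The state is a dict: "time_s": time; "qpos": joint angles; "joint_velocities": joint speeds; "effort": joint torques, N m; "tool_pos": TCP position; "tool_rot": TCP orientation; "force": force on the tool from outside, world axes, zero at the start; "wrist_torque": the same for the moment, N m; "grip_width": finger opening in m.
Only numpy, scipy, OpenCV 4.12 (cv2) and the standard library are available. Lean on these libraries where they do the work, as an engineer would, in place of code of your own. Each camera call takes 0.05 s, during which the arm holds its last target.

### The job

Stand the square plastic reagent bottle, still capped, in the square socket on top of the raised holder. Then press its push-and-turn safety cap down, twist it anticlockwise until it comes free, and lift it straight up, finishing with the gripper still holding the cap in the air, roughly level, 5 to 10 cm clear above the bottle, which stays seated upright in the socket. Leave the glass bottles, the wash bottle and the beaker where they stand.

Things in the scene. Friction and masses are not known exactly. Their poses are not given: they have to be found in the camera images.
- bottle: Square milky-white plastic bottle, loose, 0.2 to 0.4 kg, capped, upright on the bench, turned any way. Origin: centre of its underside, z up, x and y square to its sides. Body 56 x 56 mm, 80 mm tall, sloping shoulder to 91 mm, round neck 28 mm across. It may be lifted by its locked cap; only the socket stops it turning with the cap.
- mouth (a point): Centre of the bottle's mouth, under the cap, 112 mm above the bottle's underside.
- cap: Ribbed round white cap, loose, 48 mm across, 30 mm tall, 50 g; grip it anywhere round its side. Origin: centre of its lower rim, z up. Locked, its origin is 98 mm above the bottle's underside and its x axis lies along the bottle's x axis. A spring inside pushes it up into the lock with 7 N.
- cap_top (a point): Centre of the cap's top face, 30 mm above the cap's origin. To unlock, push the cap down 4 mm (12 N) to 7 mm (16 N, hard stop on the shoulder), keep it down and turn it anticlockwise seen from above (clockwise is blocked). Between 0.95 and 2.1 rad from locked it lifts straight off; 1.35 rad is best.
- holder: Raised bottle holder, fixed to the bench: grey foot plate 110 x 110 x 10 mm, a 40 mm square column and a grey square socket, 76 mm outside, on top. Origin: centre of the foot's underside on the bench; x and y are square to the socket's sides.
- holder_seat (a point): Centre of the socket's floor, 60 mm above the bench, axes as the holder's. The socket is 62 mm square inside (3 mm play on each side of the bottle), 14 mm deep; above that its lips flare outward for another 8 mm (to 83 mm above the bench, 91 mm across). The bottle fits any of the four ways round.
- stoppered_a: Round glass bottle with a glass stopper, 66 mm across, 135 mm tall, loose, standing among the task's things. Origin: centre of its underside. Leave alone.
- stoppered_b: Another such glass bottle, farther back. Leave alone.
- stoppered_c: Another such glass bottle, farther back. Leave alone.
- wash_bottle: Round white plastic bottle, 64 mm across, 150 mm tall, at the back. Origin: centre of its underside. Leave alone.
- beaker: Glass beaker, 70 mm across the rim, 85 mm tall, to the right. Origin: centre of its underside. Leave alone.
Things that resemble listed ones, but are neither listed nor needed, are in the scene too. Of the things that look like the cap, the middle-sized one is meant.

How it is judged (in metres and radians):
On the way, in this order (a step that is already met when the one before it is completed fails the run):
1. the bottle stands upright in the holder's socket with its cap still on and locked (z of bottle in the frame of holder_seat between -0.004 and 0.004 m and horizontal distance between bottle and holder_seat below 0.007 m and angle between bottle's own z axis and vertical below 0.07 rad and z of cap in the frame of bottle below 0.102 m and angle between the x axis of cap and the x axis of bottle, either way round below 0.35 rad), for 0.2 s.
2. the cap, still down on the neck, is twisted well round on the seated bottle (z of bottle in the frame of holder_seat between -0.004 and 0.004 m and horizontal distance between bottle and holder_seat below 0.007 m and angle between bottle's own z axis and vertical below 0.07 rad and z of cap in the frame of bottle below 0.102 m and angle between the x axis of cap and the x axis of bottle, either way round above 0.7 rad), for 0.05 s.
At the end, for the whole second after the job is handed in: Bottle fully down in the socket (4 mm of its floor, 7 mm of centre, 0.07 rad of upright); cap held by the gripper (over 1 N), still, within 0.4 rad of level and 45 mm of the bottle's axis, its rim 25 to 128 mm above the mouth, not touching the bottle (z of bottle in the frame of holder_seat between -0.004 and 0.004 m and horizontal distance between bottle and holder_seat below 0.007 m and angle between bottle's own z axis and vertical below 0.07 rad and z of cap in the frame of bottle between 0.137 and 0.24 m and horizontal distance between cap and bottle below 0.045 m and angle between cap's own z axis and vertical below 0.4 rad and contact force between cap and the fingers above 1 N and contact force between cap and bottle below 0.05 N and linear speed of each of cap, bottle below 0.03 m/s); the arm keeps its last pose, push and grip.
It fails at once if a glass bottle, the wash bottle or the beaker is pushed more than 30 mm or tipped over (distance of any of stoppered_a, stoppered_b, stoppered_c, wash_bottle, beaker from where it was at the start of the episode above 0.03 m or angle between any of stoppered_a, stoppered_b, stoppered_c, wash_bottle, beaker's own z axis and vertical above 0.5 rad).
It also fails if it takes over 45 s, if anything falls off the work surface, if the arm or the gripper's body presses on something with over 40 N, if the wrist force passes 120 N, or if a joint passes its speed limit or range.

## Working session

There is one attempt and no reset: what is moved stays moved. The work goes in short steps, Python scripts to look and compute and a tool call to move; the robot and the scene stay as the last step left them, time stands still between calls to the robot, and variables do not carry over. Pictures are saved under pics/ and viewed, and the job is handed in when it is done.

Besides the shell and the picture viewer there is one more tool, called after ">>>" as name(argument=value, ...) on one line, values as JSON. servo_tool: Moves the arm, as the interface text tells. Its arguments: {"type":"object","properties":{"rows":{"type":"array"},"force":{"type":"number"}},"required":["rows"]}

```bash
mkdir -p pics; ls; python3 - <<'E'
from cell import *
import cv2
o=get_obs();print(o); print(finger_overhang)
for n in("scene","top"):
    p=read_camera(n);cv2.imwrite(f"pics/{n}0.png",p["frame"]);print(n,p["intrinsics"],p["cam_to_world"])
    for k in("bottle","cap","holder"):
        try:
            for d in cut_out(k,p): print(k,round(d["score"],2),d["extent"])
        except Exception as e: print(k,e)
E
```

```text
pics
{'time_s': 0.0, 'qpos': array([76.49525866, 18.43904346, -4.01594971, 83.17518467,  1.29567149,
       78.54125988, -3.2606892 ]), 'joint_velocities': array([ 0.19833324,  0.05144733, -0.06304805, -0.07320454, -0.04003099,
        0.01164041, -0.00756947]), 'effort': array([ 2.26586608e-04, -4.91291535e+01, -4.03669160e-01, -3.12528241e+01,
       -6.36410387e-02,  4.36869403e-02,  1.86337852e-04]), 'tool_pos': array([ 0.16050654, -0.62931525,  0.23245927]), 'tool_rot': array([-176.71206251,   89.88961442,  107.60227645]), 'force': array([ 0.66547966, -0.26007424, -0.06416944]), 'wrist_torque': array([-0.00834162,  0.05395972, -0.02779391]), 'grip_width': 0.08733147924594742}
0.011
scene [[395.7936664    0.         251.67678652]
 [  0.         395.7936664  196.16447896]
 [  0.           0.           1.        ]] [[ 0.61578401  0.46225275 -0.63806932  1.09848281]
 [ 0.7875868  -0.33774486  0.51539834 -0.50417246]
 [ 0.02273967 -0.81990902 -0.57204205  0.59490112]
 [ 0.          0.          0.          1.        ]]
bottle 0.8 [189.7, 219.8, 35.5, 43.3]
cap 0.89 [190.3, 191.7, 26.4, 27.6]
cap 0.85 [151.6, 209.6, 28.6, 28.1]
cap 0.51 [216.4, 251.4, 13.1, 14.6]
holder 0.79 [277.4, 193.1, 54.5, 53.0]
holder 0.34 [191.1, 222.1, 35.3, 39.3]
holder 0.19 [276.4, 278.2, 37.9, 71.1]
top [[473.03365033   0.         251.55046616]
 [  0.         473.03365033 188.12842901]
 [  0.           0.           1.        ]] [[ 0.02658231 -0.98519806  0.16934627  0.34624148]
 [-0.99959523 -0.02791464 -0.00549112 -0.03968937]
 [ 0.01013708 -0.16913175 -0.98554132  1.30389037]
 [ 0.          0.          0.          1.        ]]
bottle 0.73 [294.2, 226.2, 27.0, 26.9]
cap 0.82 [310.1, 270.9, 28.5, 23.9]
cap 0.67 [296.9, 225.4, 21.3, 19.3]
cap 0.4 [291.6, 195.0, 10.7, 13.6]
cap 0.33 [219.2, 122.7, 24.9, 35.5]
holder 0.86 [205.7, 212.6, 56.8, 52.9]
```

```bash
python3 - <<'E'
import cv2
for n in("scene","top"):
    p=cv2.imread(f"pics/{n}0.png")
    c=p[110:350,110:430] if n=="scene" else p[60:300,140:460]
    cv2.imwrite(f"pics/{n}0z.png",cv2.resize(c,None,fx=2.5,fy=2.5,interpolation=cv2.INTER_CUBIC))
E
```

```text
(no output)
```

View pics/scene0.png

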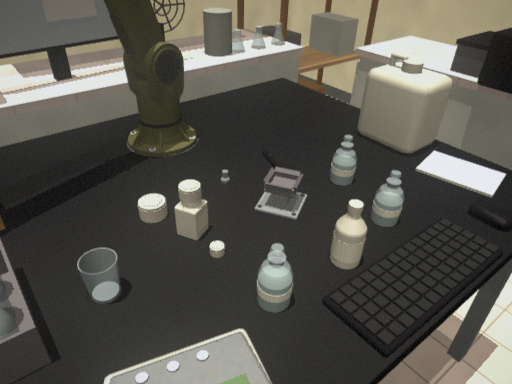

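View pics/top0.png

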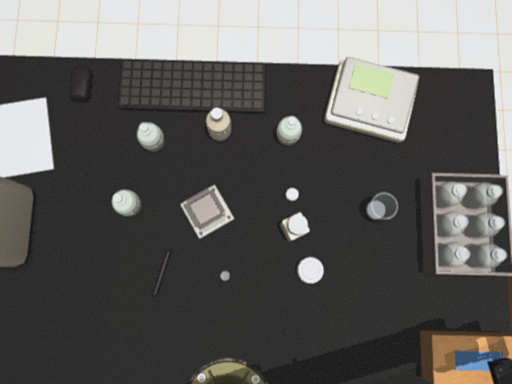

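```bash
ls pics
```

```text
scene0.png
scene0z.png
top0.png
top0z.png
```

View pics/scene0z.png

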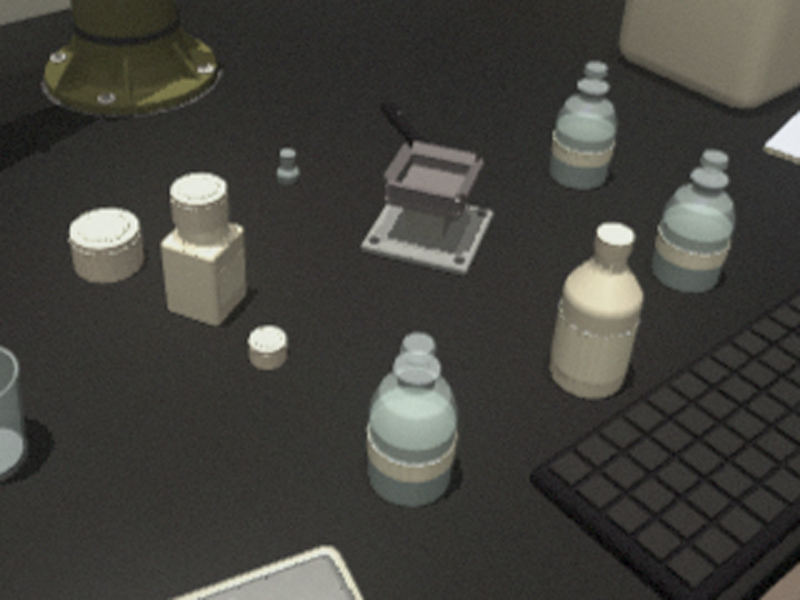

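View pics/top0z.png

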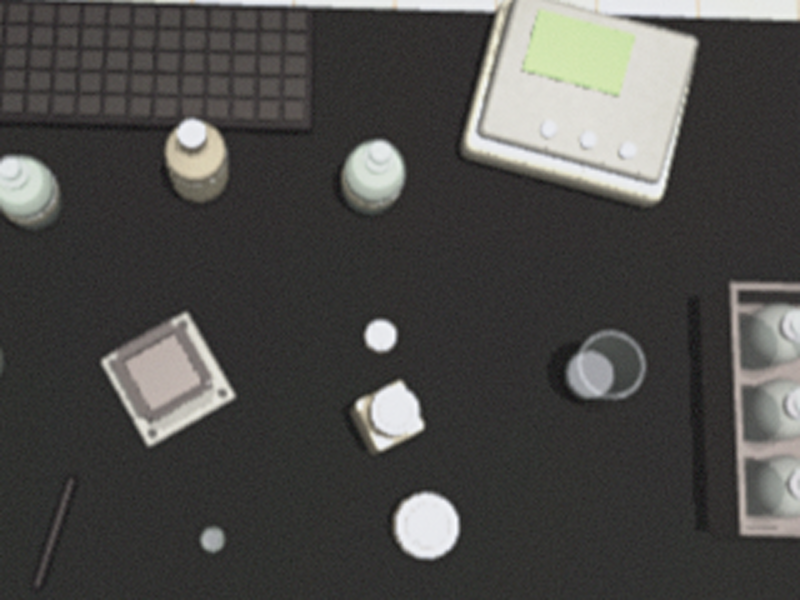

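The bottle's cap is at top pixel (297,225), and the holder is at (206,212). The loose larger and smaller caps at (310,270) and (292,195) are decoys. Next I measure with depth.

```bash
cat > h.py <<'E'
from cell import *
import cv2, numpy as np
def cloud(p):
    K=p["intrinsics"];Z=p["range_z"];v,u=np.mgrid[:384,:512]
    P=np.stack([(u-K[0,2])/K[0,0]*Z,(v-K[1,2])/K[1,1]*Z,Z],-1)
    T=p["cam_to_world"];W=P@T[:3,:3].T+T[:3,3];W[Z<=0]=np.nan
    return W
def sel(W,c,r,z0,z1):
    return W[(np.hypot(W[...,0]-c[0],W[...,1]-c[1])<r)&(W[...,2]>z0)&(W[...,2]<z1)]
def rect(P):
    r=cv2.minAreaRect((P[:,:2]*1000).astype(np.float32)); return np.round(r[0],1),np.round(r[1],1),round(r[2],1)
E
python3 - <<'E'
from h import *
for n in("top","scene"):
    p=read_camera(n);W=cloud(p)
    for k in("bottle","holder","cap","stoppered_a","wash_bottle","beaker"):
        for d in cut_out(k,p)[:5]:
            m=d["pixels"]; q=W[m]; q=q[~np.isnan(q[:,0])]
            if d["score"]>.3 and len(q): print(n,k,round(d["score"],2),np.median(q,0).round(3),q[:,2].min().round(3),q[:,2].max().round(3))
    np.save(n+"W.npy",W)
E
```

```text
top bottle 0.75 [ 0.445 -0.141  0.078] -0.005 0.105
top holder 0.75 [0.495 0.071 0.06 ] -0.003 0.088
top cap 0.73 [ 0.348 -0.206  0.042] -0.004 0.05
top cap 0.7 [ 0.46  -0.161  0.129] 0.072 0.136
top stoppered_a 0.94 [0.507 0.278 0.086] -0.005 0.141
top stoppered_a 0.69 [0.687 0.226 0.086] -0.005 0.144
top stoppered_a 0.65 [ 0.712 -0.14   0.088] 0.008 0.14
top wash_bottle 0.94 [0.721 0.046 0.101] -0.002 0.157
top beaker 0.66 [ 0.522 -0.403  0.043] -0.004 0.091
top beaker 0.38 [0.686 0.226 0.086] -0.001 0.144
scene bottle 0.79 [ 0.482 -0.18   0.052] -0.004 0.099
scene holder 0.64 [0.513 0.06  0.029] -0.003 0.082
scene cap 0.84 [ 0.477 -0.173  0.123] 0.095 0.128
scene cap 0.75 [ 0.371 -0.217  0.034] -0.005 0.043
scene cap 0.58 [ 0.563 -0.165  0.017] -0.002 0.021
scene stoppered_a 0.85 [0.529 0.27  0.06 ] -0.005 0.136
scene stoppered_a 0.79 [ 0.745 -0.161  0.074] -0.003 0.135
scene stoppered_a 0.68 [0.713 0.213 0.063] -0.003 0.135
scene wash_bottle 0.86 [0.751 0.029 0.078] -0.003 0.15
scene beaker 0.73 [ 0.538 -0.397  0.055] -0.004 0.085
```

```bash
python3 - <<'E'
from h import *
for n in("top","scene"):
    W=np.load(n+"W.npy")
    q=sel(W,(.465,-.165),.05,.122,.136); print(n,"captop",len(q),q.mean(0).round(4),rect(q))
    ctr=(.465,-.165)
    q=sel(W,ctr,.055,.015,.086); print(" body",len(q),rect(q))
    q=sel(W,ctr,.055,.073,.096); print(" shoulder",len(q),rect(q),q.mean(0).round(3))
    for a,b in((.004,.016),(.055,.064),(.078,.092),(.066,.092)):
        q=sel(W,(.50,.065),.085,a,b); print(" holder",a,b,len(q),rect(q) if len(q)>5 else 0, np.median(q,0).round(4))
E
```

```text
top captop 297 [ 0.4599 -0.1625  0.1289] (array([ 460.3, -162.5]), array([47.4, 46.5]), 45.8)
 body 198 (array([ 459.8, -162.5]), array([55.8, 55.6]), 27.4)
 shoulder 145 (array([ 460. , -162.8]), array([55.7, 54.9]), 27.4) [ 0.453 -0.157  0.08 ]
 holder 0.004 0.016 749 (array([499.8,  64.5]), array([163.6, 162.4]), 64.1) [0.478  0.0528 0.0096]
 holder 0.055 0.064 483 (array([498.6,  73.3]), array([69.2, 72.8]), 31.7) [0.5017 0.0757 0.0606]
 holder 0.078 0.092 313 (array([500.3,  74.9]), array([85.2, 84.2]), 31.4) [0.5015 0.075  0.0812]
 holder 0.066 0.092 473 (array([500.3,  74.9]), array([85.2, 84.2]), 31.4) [0.503  0.0775 0.0796]
scene captop 243 [ 0.4665 -0.1672  0.1261] (array([ 464.4, -165.7]), array([46.7, 46.8]), 42.6)
 body 944 (array([ 465.4, -165.5]), array([56.6, 59. ]), 25.5)
 shoulder 305 (array([ 464.6, -165.2]), array([55.8, 57.5]), 26.4) [ 0.477 -0.172  0.08 ]
 holder 0.004 0.016 789 (array([505.2,  71.1]), array([110.3, 111.6]), 31.7) [0.5225 0.0541 0.0081]
 holder 0.055 0.064 357 (array([507.1,  70.5]), array([73.4, 74.8]), 30.6) [0.5032 0.0768 0.0584]
 holder 0.078 0.092 135 (array([504.8,  71.1]), array([83.8, 86.4]), 30.7) [0.5062 0.0767 0.0794]
 holder 0.066 0.092 452 (array([505. ,  71.5]), array([84.7, 86. ]), 32.5) [0.4992 0.0734 0.0754]
```

Both cameras agree on the bottle-to-holder shift of (+40, +237) mm and a turn of +4 to +6°. They differ by about 5 mm in absolute position, so I'll go above the bottle and refine with the wrist camera.

>>> servo_tool(rows=[22,34,0,4,0,44,67,0,8,0,66,101,0,12,0,88,135,0,13,0,110,169,0,13,0,132,203,0,13,0,154,237,0,13,0,176,271,0,13,0,198,305,0,13,0,220,339,0,13,0])

```text
time_s: 1.93
tool_pos: [0.3814, -0.2891, 0.234]
tool_rot: [-4.1, 89.9, -66.7]
force: [1.5, -1.1, 0.6]
grip_width: 0.0868
```

>>> servo_tool(rows=[22,34,0,0,0,44,67,0,0,0,66,101,0,0,0,80,125,0,0,0,80,126,0,0,0,80,126,0,0,0,80,126,0,0,0])

```text
time_s: 2.52
tool_pos: [0.4603, -0.1657, 0.2336]
tool_rot: [-53.0, 89.9, -115.7]
force: [0.3, -0.7, -0.1]
grip_width: 0.0871
```

```bash
python3 - <<'E'
from h import *
o=get_obs();print(o["time_s"],o["tool_pos"],o["tool_rot"],o["qpos"].round(1),o["force"])
p=read_camera("wrist");cv2.imwrite("pics/w1.png",p["frame"]);print(p["intrinsics"],p["tool_from_camera"])
np.savez("w1.npz",Z=p["range_z"],K=p["intrinsics"],T=p["tool_from_camera"],pos=o["tool_pos"],rot=o["tool_rot"])
for k in("bottle","cap"):
    for d in cut_out(k,p): print(k,round(d["score"],2),d["extent"])
E
```

```text
2.5167 [ 0.46025178 -0.1656983   0.23357876] [ -52.99521682   89.94704407 -115.71197154] [ 4.890e+01 -1.000e-01 -3.190e+01  1.043e+02  0.000e+00  7.580e+01
 -4.580e+01] [ 0.34770622 -0.68244164 -0.07890704]
[[297.31863964   0.         250.79703649]
 [  0.         297.31863964 187.22728174]
 [  0.           0.           1.        ]] [[-6.94921995e-04 -2.49595164e-01  9.68350025e-01 -1.51904265e-01]
 [ 1.37813972e-04 -9.68350274e-01 -2.49595129e-01  6.73072619e-02]
 [ 9.99999749e-01 -3.99969816e-05  7.07325605e-04  1.87019821e-03]
 [ 0.00000000e+00  0.00000000e+00  0.00000000e+00  1.00000000e+00]]
bottle 0.86 [250.0, 158.0, 50.6, 35.2]
cap 0.94 [251.6, 184.7, 55.0, 58.0]
cap 0.63 [281.0, 95.4, 25.4, 24.8]
cap 0.6 [244.2, 252.1, 49.7, 52.3]
```

View pics/w1.png

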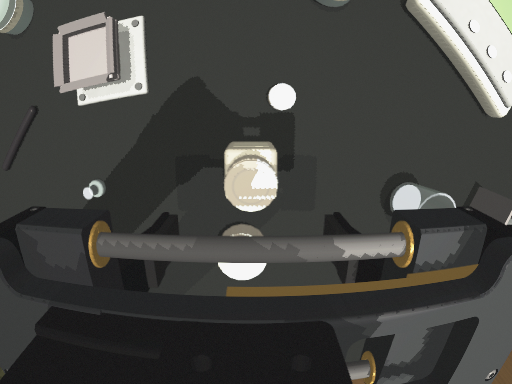

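The wrist view shows the bottle's cap at (251,185), square to the jaws, and the holder at (97,62). I'll deproject these through the fisheye model.

```bash
cat >> h.py <<'E'
from scipy.spatial.transform import Rotation as Ro
def wcloud(Z,K,T,pos,rot):
    v,u=np.mgrid[:384,:512];x=(u-K[0,2])/K[0,0];y=(v-K[1,2])/K[1,1];r=np.hypot(x,y)+1e-9
    s=np.tan(r)/r
    P=np.stack([x*s*Z,y*s*Z,Z],-1)@T[:3,:3].T+T[:3,3]
    W=P@Ro.from_euler("xyz",rot,degrees=True).as_matrix().T+pos
    W[Z<=0]=np.nan
    return W
E
python3 - <<'E'
from h import *
d=np.load("w1.npz");W=wcloud(d["Z"],d["K"],d["T"],d["pos"],d["rot"])
q=sel(W,(.465,-.165),.045,.12,.136);print(len(q),q.mean(0).round(4),rect(q))
q=sel(W,(.465,-.165),.055,.05,.094);print(len(q),q.mean(0).round(4),rect(q))
for a,b in((.003,.018),(.074,.095),(.055,.065)):
    q=sel(W,(.503,.072),.085,a,b);print(len(q),q.mean(0).round(4),rect(q))
E
```

```text
2246 [ 0.464  -0.1654  0.129 ] (array([ 463.3, -166.1]), array([47.8, 47.9]), 39.9)
831 [ 0.4811 -0.1567  0.0771] (array([ 463.9, -165.5]), array([54.6, 56. ]), 27.4)
2901 [0.5043 0.045  0.0105] (array([499.5,  41.2]), array([100.8, 150.3]), 81.3)
1818 [0.5036 0.0728 0.0795] (array([504. ,  71.6]), array([85.8, 85.4]), 31.6)
2124 [0.5052 0.0711 0.0607] (array([505.1,  68.5]), array([75.8, 71.3]), 31.2)
```

>>> servo_tool(rows=[3,0,-30,0,0,3,0,-60,0,0,3,0,-90,0,0,3,0,-110,0,0,3,0,-122,0,0,3,0,-123,0,0,3,0,-123,0,0,3,0,-123,0,0])

```text
time_s: 3.33
tool_pos: [0.4646, -0.1656, 0.112]
tool_rot: [37.5, 89.9, -25.2]
force: [0.3, 0.1, 0.8]
grip_width: 0.0871
```

>>> servo_tool(rows=[0,0,0,0,1,0,0,0,0,1,0,0,0,0,1,0,0,0,0,1,0,0,0,0,1,0,0,0,0,1,0,0,0,0,1,0,0,0,0,1], force=50)

```text
time_s: 4.0
tool_pos: [0.4635, -0.1646, 0.1106]
tool_rot: [-152.9, 90.0, 144.4]
force: [-0.9, 0.4, 1.7]
grip_width: 0.0476
```

>>> servo_tool(rows=[0,0,15,0,1,0,0,40,0,1,0,0,65,0,1,0,0,90,0,1,0,0,105,0,1,0,0,110,0,1,0,0,110,0,1])

```text
time_s: 4.58
tool_pos: [0.4641, -0.165, 0.2213]
tool_rot: [26.8, 89.9, -35.9]
force: [0.5, -0.3, -2.8]
grip_width: 0.0473
```

>>> servo_tool(rows=[3,15,0,1,1,8,45,0,2,1,14,80,0,3,1,20,115,0,4,1,26,150,0,4,1,32,185,0,4,1,36,212,0,4,1,39,230,0,4,1,40,237,0,4,1,40,237,0,4,1])

```text
time_s: 5.42
tool_pos: [0.5025, 0.0747, 0.2192]
tool_rot: [-144.7, 89.8, 156.9]
force: [0.2, 0.7, -3.1]
grip_width: 0.0474
```

>>> servo_tool(rows=[0,0,0,0,1,0,0,0,0,1,0,0,0,0,1])

```text
time_s: 5.67
tool_pos: [0.5035, 0.0701, 0.2201]
tool_rot: [-76.4, 89.9, -135.3]
force: [-0.3, 0.4, -3.0]
grip_width: 0.0474
```

```bash
python3 - <<'E'
from h import *
o=get_obs();print(o["time_s"],o["tool_pos"],o["tool_rot"],o["qpos"].round(1),o["force"],o["grip_width"])
for n in("scene","top","wrist"):
    p=read_camera(n);cv2.imwrite(f"pics/{n}2.png",p["frame"])
    if n=="wrist": W=wcloud(p["range_z"],p["intrinsics"],p["tool_from_camera"],o["tool_pos"],o["tool_rot"])
    else: W=cloud(p)
    c=o["tool_pos"]
    q=sel(W,c,.06,.12,.202);print(n,"bottle",len(q),rect(q),q.mean(0).round(3))
    q=sel(W,c,.075,.074,.092);print(n,"rim",len(q),rect(q) if len(q)>5 else 0)
im=np.hstack([cv2.resize(cv2.imread("pics/scene2.png")[90:240,190:390],(400,300)),cv2.resize(cv2.imread("pics/wrist2.png"),(400,300))])
cv2.imwrite("pics/m2.png",im)
E
```

```text
5.6667 [0.50352805 0.07013041 0.22013319] [ -76.42389208   89.93527059 -135.28091915] [ 33.7   4.3 -46.2 102.6   3.2  74.5 -72.1] [-0.26278552  0.35073332 -3.01422241] 0.04737089623086901
scene bottle 924 (array([505.6,  67.1]), array([56.6, 57.7]), 30.1) [0.519 0.054 0.162]
scene rim 194 (array([505.2,  70.8]), array([84.1, 83.9]), 31.5)
top bottle 40 (array([495.7,  40.3]), array([10.5, 26. ]), 87.9) [0.491 0.04  0.17 ]
top rim 75 (array([493.6,  34.6]), array([22.4, 43. ]), 88.4)
wrist bottle 3084 (array([515.5,  75.2]), array([28.5, 55.9]), 30.5) [0.523 0.08  0.178]
wrist rim 1339 (array([507.4,  73.5]), array([75.8, 84.4]), 31.5)
```

View pics/m2.png

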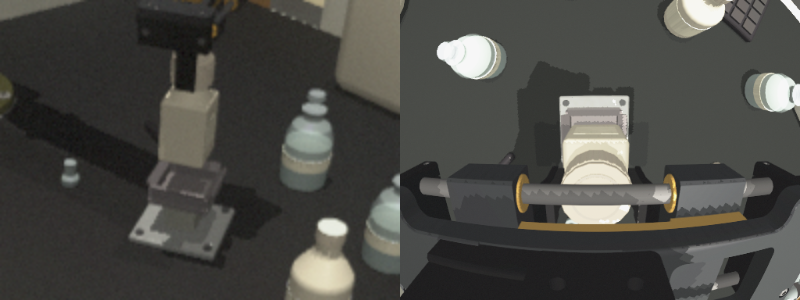

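```bash
python3 - <<'E'
from h import *
a=np.radians(31.3);U=np.array([[np.cos(a),np.sin(a)],[-np.sin(a),np.cos(a)]])
o=get_obs();print(o["tool_pos"],o["time_s"]);c=o["tool_pos"]
for n in("scene","wrist"):
    p=read_camera(n)
    if n=="wrist": W=wcloud(p["range_z"],p["intrinsics"],p["tool_from_camera"],o["tool_pos"],o["tool_rot"])
    else: W=cloud(p)
    for nm,z0,z1,r in(("low",.118,.145,.06),("mid",.145,.17,.06),("hi",.17,.195,.06),("rim",.074,.092,.08)):
        q=sel(W,c,r,z0,z1)
        if len(q)<10: continue
        e=(q[:,:2]*1000)@U.T
        l,h=np.percentile(e,[1,99],axis=0);print(n,nm,len(q),"min",l.round(1),"max",h.round(1),"mid",((l+h)/2).round(1))
print("tcp",U@c[:2]*1000)
E
```

```text
[0.50369188 0.07097908 0.22055357] 5.8167
scene low 275 min [ 440.6 -233. ] max [ 495.2 -183.5] mid [ 467.9 -208.2]
scene mid 270 min [ 440.6 -232.8] max [ 495.2 -181.5] mid [ 467.9 -207.2]
scene hi 358 min [ 440.  -232.1] max [ 494.9 -180.7] mid [ 467.4 -206.4]
scene rim 189 min [ 426.6 -243.2] max [ 510.4 -161. ] mid [ 468.5 -202.1]
wrist low 316 min [ 492.4 -228.2] max [ 494.1 -176.8] mid [ 493.3 -202.5]
wrist mid 454 min [ 492.3 -228.3] max [ 494.2 -177.1] mid [ 493.2 -202.7]
wrist hi 2259 min [ 469.6 -230. ] max [ 493.9 -175.7] mid [ 481.8 -202.8]
wrist rim 1322 min [ 468.2 -242.3] max [ 509.2 -158.8] mid [ 488.7 -200.6]
tcp [ 467.2589618  -201.02885656]
```

The bottle sits about 2 mm off the socket centre along the jaw-normal direction, within the flare. I'll correct by (-1, +2) and descend.

>>> servo_tool(rows=[-1,2,0,0,1,-1,2,-10,0,1,-1,2,-20,0,1,-1,2,-28,0,1,-1,2,-34,0,1,-1,2,-39,0,1,-1,2,-43,0,1,-1,2,-46,0,1,-1,2,-48,0,1,-1,2,-48,0,1])

```text
time_s: 6.75
tool_pos: [0.5025, 0.0741, 0.1723]
tool_rot: [-120.0, 90.0, -178.7]
force: [-0.4, 0.4, -2.9]
grip_width: 0.0478
```

```bash
cat > chk.py <<'E'
from h import *
import sys
a=np.radians(31.3);U=np.array([[np.cos(a),np.sin(a)],[-np.sin(a),np.cos(a)]])
o=get_obs();c=o["tool_pos"]
print(o["time_s"],c.round(4),o["force"].round(1),o["wrist_torque"].round(2),o["grip_width"].round(4),o["qpos"].round(1))
ims=[]
for n in("scene","wrist"):
    p=read_camera(n);f=p["frame"];ims.append(cv2.resize(f[80:230,190:390] if n=="scene" else f,(400,300)))
    W=cloud(p) if n=="scene" else wcloud(p["range_z"],p["intrinsics"],p["tool_from_camera"],o["tool_pos"],o["tool_rot"])
    for nm,z0,z1,r in(("body",.095,.135,.06),("rim",.074,.09,.08),("cap",.16,.2,.035)):
        q=sel(W,(.504,.072),r,z0,z1)
        if len(q)<10: continue
        e=(q[:,:2]*1000)@U.T;l,h=np.percentile(e,[1,99],axis=0);print(n,nm,len(q),"min",l.round(1),"max",h.round(1),"zmax",np.percentile(q[:,2],99).round(4))
    if n=="scene":
        for k in range(60,150,10): pass
    q=sel(W,(.504,.072),.06,.1,.155);h,b=np.histogram(q[:,2],bins=11,range=(.1,.155));print(n,h)
cv2.imwrite(sys.argv[1],np.hstack(ims))
E
python3 chk.py pics/m3.png
```

```text
Traceback (most recent call last):
  File "chk.py", line 5, in <module>
    print(o["time_s"],c.round(4),o["force"].round(1),o["wrist_torque"].round(2),o["grip_width"].round(4),o["qpos"].round(1))
                                                                                ^^^^^^^^^^^^^^^^^^^^^
AttributeError: 'float' object has no attribute 'round'
```

No contact yet: the force reading is just the weight. I'll continue down gently.

>>> servo_tool(rows=[0,0,-1,0,1,0,0,-2,0,1,0,0,-3,0,1,0,0,-3,0,1])

```text
time_s: 7.08
tool_pos: [0.5031, 0.0745, 0.1705]
tool_rot: [48.3, 89.9, -10.4]
force: [-1.1, 0.3, 3.0]
grip_width: 0.0477
```

```bash
sed -i 's/o\["grip_width"\].round(4)/o["grip_width"]/' chk.py; python3 chk.py pics/m3.png
```

```text
7.0833 [0.5031 0.0745 0.1705] [-1.1  0.3  3. ] [-0.02  0.38  0.01] 0.047675181313644295 [ 32.6   6.9 -46.5 106.4   5.4  68.8 -74.3]
scene body 401 min [ 441.6 -229.5] max [ 496.4 -179.9] zmax 0.1348
scene rim 312 min [ 427.7 -243. ] max [ 510.2 -161.7] zmax 0.0899
scene cap 271 min [ 445.9 -234.8] max [ 492.  -192.9] zmax 0.1956
scene [ 50  45  54  47  52  53  56 109  60  38   3]
wrist body 814 min [ 493.6 -225. ] max [ 495.3 -173.8] zmax 0.1348
wrist rim 2378 min [ 451.8 -242.3] max [ 509.9 -158.6] zmax 0.087
wrist cap 5699 min [ 447.8 -231.3] max [ 491.2 -168.4] zmax 0.1939
wrist [  93   72   82  118  124  113  128  727 1164   76    0]
```

View pics/m3.png

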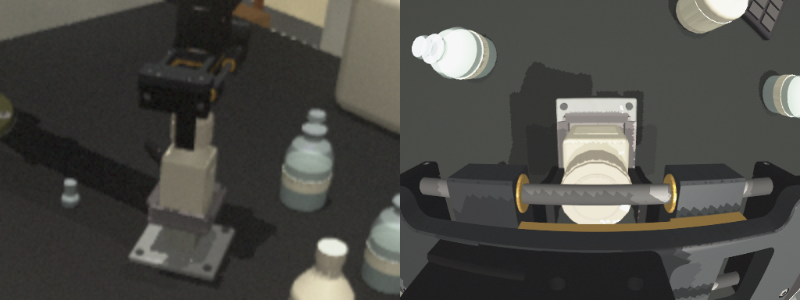

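The bottle is seated: TCP at 0.1705 with contact force, and the shoulder at about 0.140. Next I press the cap down.

>>> servo_tool(rows=[0,0,0,0,1,0,0,0,0,1,0,0,-2,0,1,0,0,-4,0,1,0,0,-6,0,1,0,0,-6,0,1,0,0,-6,0,1], force=60)

```text
time_s: 7.77
tool_pos: [0.5034, 0.0747, 0.1655]
tool_rot: [49.6, 89.9, -9.1]
force: [-3.5, 0.0, 12.7]
grip_width: 0.0475
```

>>> servo_tool(rows=[0,0,-1,0,1,0,0,-1.5,0,1,0,0,-1.5,3,1,0,0,-1.5,7,1,0,0,-1.5,11,1,0,0,-1.5,15,1,0,0,-1.5,15,1])

```text
time_s: 8.35
tool_pos: [0.5042, 0.0747, 0.1646]
tool_rot: [39.8, 89.8, -3.7]
force: [-3.9, 0.7, 12.9]
grip_width: 0.0477
```

```bash
python3 chk.py pics/m4.png
```

```text
8.35 [0.5042 0.0747 0.1646] [-3.9  0.7 12.9] [0.08 0.7  0.07] 0.04767937563830605 [ 33.6   7.5 -47.8 106.8   6.1  68.1 -59.6]
scene body 400 min [ 441.7 -229.5] max [ 496.3 -181.4] zmax 0.1348
scene rim 314 min [ 426.8 -242.5] max [ 510.2 -162.2] zmax 0.0895
scene cap 187 min [ 448.8 -234.3] max [ 493.3 -197.4] zmax 0.1875
scene [ 54  45  48  56  53  42  59 108  55   3  28]
wrist body 856 min [ 492.5 -224.8] max [ 495.3 -172.2] zmax 0.1348
wrist rim 2474 min [ 445.4 -242.1] max [ 509.6 -158.5] zmax 0.0881
wrist cap 5468 min [ 448.1 -227.2] max [ 492.3 -167.1] zmax 0.1971
wrist [  86   93   96  114  125  122  141  734 1001    1   77]
```

View pics/m4.png

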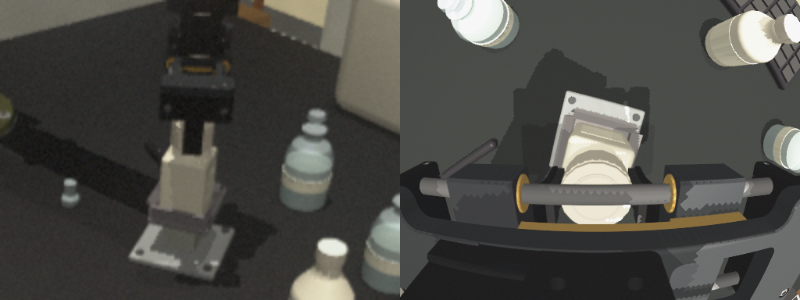

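The torque is low and the bottle has not turned, so the cap is unlocking. I continue the twist.

>>> servo_tool(rows=[0,0,-0.5,5,1,0,0,-0.5,10,1,0,0,-0.5,15,1,0,0,-0.5,20,1,0,0,-0.5,25,1,0,0,-0.5,30,1,0,0,-0.5,35,1,0,0,-0.5,40,1,0,0,-0.5,45,1,0,0,-0.5,45,1])

```text
time_s: 9.28
tool_pos: [0.5044, 0.0747, 0.1642]
tool_rot: [-2.6, 89.8, -1.1]
force: [-2.4, -0.7, 13.9]
grip_width: 0.0472
```

>>> servo_tool(rows=[0,0,0,5,1,0,0,0,10,1,0,0,0,15,1,0,0,0,19,1,0,0,0,19,1,0,0,0,19,1])

```text
time_s: 9.78
tool_pos: [0.5044, 0.0747, 0.1641]
tool_rot: [-22.5, 89.8, -2.1]
force: [-2.9, 0.0, 14.8]
grip_width: 0.0476
```

```bash
python3 chk.py pics/m5.png
```

```text
9.7833 [0.5044 0.0747 0.1641] [-2.9  0.  14.8] [0.06 0.53 0.12] 0.047607507963938187 [ 39.1   8.6 -53.9 106.7   7.6  68.2   3. ]
scene body 394 min [ 442.6 -231.1] max [ 497.5 -181.2] zmax 0.1345
scene rim 312 min [ 427.3 -242.6] max [ 510.2 -161. ] zmax 0.0892
scene cap 441 min [ 435.9 -225.6] max [ 501.6 -180.2] zmax 0.1994
scene [ 51  46  47  56  49  44  57 102  52  15  50]
wrist body 818 min [ 440.7 -175.4] max [ 492.7 -171.4] zmax 0.1347
wrist rim 2536 min [ 425.9 -221.2] max [ 509.5 -158.1] zmax 0.0883
wrist cap 5460 min [ 440.2 -220.6] max [ 501.2 -176.6] zmax 0.1971
wrist [  83   90   98  106  112  125  125  805 1075   16   99]
```

View pics/m5.png

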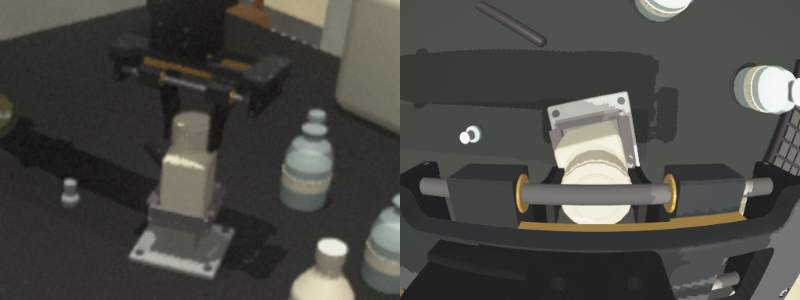

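The jaws have turned 79° and the bottle is still square in the socket. I lift straight up a little first and check the weight.

>>> servo_tool(rows=[0,0,2,0,1,0,0,4,0,1,0,0,7,0,1,0,0,10,0,1,0,0,14,0,1,0,0,18,0,1,0,0,18,0,1])

```text
time_s: 10.47
tool_pos: [0.5028, 0.0739, 0.1799]
tool_rot: [-54.5, 90.0, -34.2]
force: [0.1, 0.2, -0.4]
grip_width: 0.0472
```

```bash
python3 chk.py pics/m6.png
```

```text
10.4667 [0.5028 0.0739 0.1799] [ 0.1  0.2 -0.4] [ 0.01 -0.17  0.03] 0.047186744020939524 [ 39.7   7.5 -54.  105.6   6.5  70.1   4. ]
scene body 390 min [ 442.7 -231. ] max [ 497.3 -183.2] zmax 0.1347
scene rim 304 min [ 427.2 -243.3] max [ 510.  -161.4] zmax 0.0897
scene cap 500 min [ 435.1 -226. ] max [ 501.7 -181.6] zmax 0.1988
scene [ 50  46  52  48  50  51  47 120  60  51  30]
wrist body 656 min [ 440.8 -175.5] max [ 492.8 -171.4] zmax 0.1347
wrist rim 2374 min [ 426.3 -226.8] max [ 509.9 -158.3] zmax 0.0876
wrist cap 5557 min [ 439.1 -220.4] max [ 500.1 -176.3] zmax 0.1999
wrist [  70   75   81   79   91   93  100  560 1214  328    1]
```

View pics/m6.png

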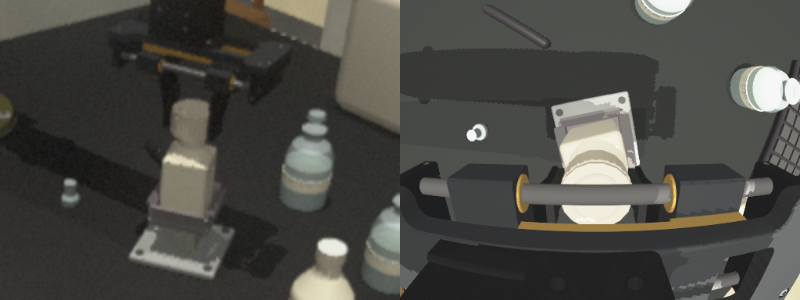

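The force is only the cap's weight and the bottle stays put, so the cap is free. I lift to the final height.

>>> servo_tool(rows=[0,0,8,0,1,0,0,20,0,1,0,0,35,0,1,0,0,50,0,1,0,0,65,0,1,0,0,74,0,1,0,0,77,0,1,0,0,77,0,1,0,0,77,0,1,0,0,77,0,1])

```text
time_s: 11.4
tool_pos: [0.5021, 0.074, 0.2558]
tool_rot: [161.2, 89.9, -178.5]
force: [0.1, -0.5, 0.3]
grip_width: 0.0474
```

>>> servo_tool(rows=[0,0,0,0,1,0,0,0,0,1,0,0,0,0,1,0,0,0,0,1])

```text
time_s: 11.73
tool_pos: [0.5025, 0.0742, 0.2563]
tool_rot: [143.2, 90.0, 163.5]
force: [0.0, 0.4, 0.4]
grip_width: 0.0475
```

```bash
python3 chk.py pics/m7.png; python3 - <<'E'
from h import *
for n in("scene","top"):
    W=cloud(read_camera(n)); print(n)
    q=sel(W,(.504,.072),.03,.155,.30); print(np.histogram(q[:,2],bins=29,range=(.155,.30)))
E
```

```text
11.7333 [0.5025 0.0742 0.2563] [0.  0.4 0.4] [ 0.07 -0.08  0.08] 0.0475437183763155 [ 41.3   3.4 -54.   99.5   2.8  78.6   7.1]
scene body 392 min [ 443.  -231.6] max [ 497.4 -182.5] zmax 0.1346
scene rim 302 min [ 427.4 -242.6] max [ 510.  -159.9] zmax 0.0896
scene cap 129 min [ 449.5 -215.6] max [ 487.2 -187.6] zmax 0.1716
scene [ 51  44  49  47  54  45  57 113  63  50  27]
wrist body 278 min [ 440.3 -178.5] max [ 493.2 -171.2] zmax 0.1349
wrist rim 1571 min [ 425.4 -233.3] max [ 509.4 -158. ] zmax 0.0866
wrist cap 562 min [ 449.2 -203.4] max [ 485.9 -186.7] zmax 0.1742
wrist [ 34  30  31  38  36  38  44 490 703 338 180]
scene
(array([ 25,  32,  56,  44,   0,   0,   0,   0,   0,   0,   0,   0,   0,
         0,   0,   0,   0,  27,  51,  49,  52,  52,  53, 162,  17,  18,
        14,  21,   9]), array([0.155, 0.16 , 0.165, 0.17 , 0.175, 0.18 , 0.185, 0.19 , 0.195,
       0.2  , 0.205, 0.21 , 0.215, 0.22 , 0.225, 0.23 , 0.235, 0.24 ,
       0.245, 0.25 , 0.255, 0.26 , 0.265, 0.27 , 0.275, 0.28 , 0.285,
       0.29 , 0.295, 0.3  ]))
top
(array([0, 0, 0, 0, 0, 0, 0, 0, 0, 0, 0, 0, 0, 0, 0, 0, 0, 0, 0, 0, 0, 0,
       0, 0, 0, 0, 0, 0, 0]), array([0.155, 0.16 , 0.165, 0.17 , 0.175, 0.18 , 0.185, 0.19 , 0.195,
       0.2  , 0.205, 0.21 , 0.215, 0.22 , 0.225, 0.23 , 0.235, 0.24 ,
       0.245, 0.25 , 0.255, 0.26 , 0.265, 0.27 , 0.275, 0.28 , 0.285,
       0.29 , 0.295, 0.3  ]))
```

View pics/m7.png

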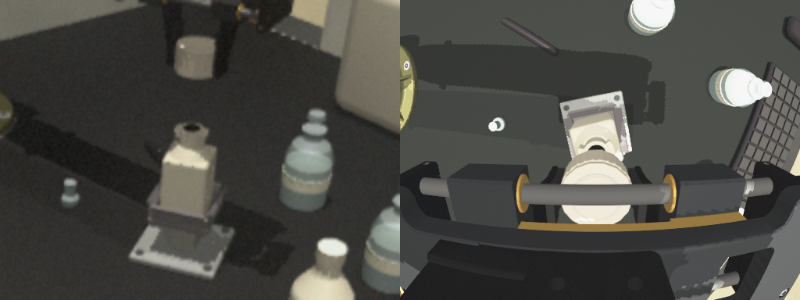

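The mouth is at z of about 0.172 and the held cap's rim at about 0.243, roughly 71 mm clear and level. The bottle is seated. I hand in.

```bash
python3 -c "
from cell import *
print(sign_off())"
```

```text
the job is handed in; nothing more can be done
None
```

The job is handed in at about 12 s of the 45 s; no verdict was reported. I carried the bottle by its locked cap into the socket. I then pressed the cap down about 6 mm with 13–15 N, twisted it 79° anticlockwise and lifted it straight up.

**Last checks, all passed:**
- **Bottle:** it stands upright in the socket, with the mouth at about 0.172 m, as a seated bottle should be. Its centre is within about 3 mm of the socket's centre.
- **Cap:** it is level in the jaws (47.5 mm opening, grip set to 60 N), with its rim about 71 mm above the mouth. The tool was still, and the external force was close to zero.
- **Other things:** my moves kept clear of the glass bottles, wash bottle and beaker. They looked undisturbed in the pictures, but I did not re-measure their positions at the end.

**Disagreement:** the scene and wrist cameras placed things about 5 mm away from where the top camera did. The bottle-to-holder offset matched across all three to about 1 mm, so I worked from the wrist camera and that offset.

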